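# Open a bayonet filter cover

### The arm

A 7-joint arm with a two-finger parallel gripper is mounted at the origin on a cart in front of the work surface, level with it; the furniture and walls round the work are solid. World frame = base frame: x ahead of the robot, y to its left, z up, the work surface at z = 0. Lengths are in m, angles in degrees, forces in N, time in s.
With the tool pointing down it reaches from about 0.425 to 0.825 m from the base axis. Payload 3.6 kg.
Tool frame: the origin (TCP) lies midway between the tips of the shut fingers; the grasp point (between the pads) lies 19 mm behind it (manip.hold_point_z is the distance from the TCP to the grasp point, in m); z points along the fingers, y is the direction in which the jaws open and shut (so a half turn about z gives the same grasp; the last joint's range is limited). The gripper opens to 93 mm and grips with 3 to 60 N. Pads are 15 mm wide; open, the fingers measure 128 mm over their backs; the gripper's body (75 mm by 188 mm) begins 65 mm behind the grasp point.
Start: joints at [68.039, 35.231, -0.722, 81.555, 0.464, 63.22, -2.315], TCP at [0.227, -0.609, 0.219] pointing down, gripper open.
Joint ranges: [-178.69, 178.69], [-17.37, 117.87], [-77.05, 75.6], [15.02, 138.74], [-78.02, 258.01], [0.78, 113.62], [-162.83, 162.83]. Speed limits (degrees/s): [159.86, 159.86, 180, 180, 180, 180, 180].

### API

Orientations are given as [roll, pitch, yaw] about the fixed x, y, z axes, in that order (R = Rz(yaw) Ry(pitch) Rx(roll)).
In Python, from workcell import get_obs, eyes, ticket, manip gives the robot as it stands.
- The arm moves only by the shell command python3 -m crank 'ROWS' [OPENING]. ROWS is JSON, a list of rows, each a list of 4 numbers: the shift along the world's x, y, z in m, then the turn about the world's z in degrees. A call has exactly 5 rows; each row shifts and turns the pose as measured when the row begins; what a row does not reach is not made up. A row lasts 1/8 s, in which the tool goes at most 62.5 mm and 10.7 degrees, less where a joint would pass 70% of its speed; a pose out of reach is approached as far as the arm can. A call with a gripper value outside its range is refused whole. OPENING is the closure, from -1 (fully open) to 1 (shut), so that 0 is half open, set as the call begins (- or left out, the last holds). The fingers move at their own pace and stop on an object; the grip force is fixed at half the most. Time passes only in rows, so rows that do not move let the fingers close, or fill a call up. It gives the time, the measured TCP pose, the force and the opening at its end, in the units of the state.
- get_obs(): the state, without advancing time (a new reading comes with each control period).
- eyes.grab_frame(name): name is "scene" or "top" or "wrist"; returns a dict with "pixels" (420x560x3 uint8, red, green, blue), "fx", "fy", "cx", "cy" (pixels), "T" (4x4, takes a point from camera to world coordinates). Camera axes: x right, y down, z forward; pixel columns grow to the right and rows downward; lengths in m; the calibration is good to about 2 mm. A picture is of the moment at which its call begins. There is no depth.
- ticket.job_done(): hands the job in, once; it reports no verdict.
The state is a dict: "time": time; "joint_pos": joint angles; "qd": joint speeds; "effort": joint torques, N m; "eef_pos": TCP position; "tcp_rot": TCP orientation; "wrist_force": force on the tool from outside, world axes, zero at the start; "moment": the same for the moment, N m; "width": opening from 0.0 (shut) to 1.0 (fully open).
Only numpy, scipy, OpenCV 4.12 (cv2) and the standard library are available. Lean on these libraries where they do the work, as an engineer would, in place of code of your own. Each camera call takes 0.05 s, during which the arm holds its last target.

### The job

Open the filter housing on the bench: turn its round black lid anticlockwise (seen from above) by the orange bar, feeling with a light upward pull for the place where the hidden lugs come free, and lift it straight off without forcing it. Set the lid down gently in the round steel drip tray, standing flat with the orange bar up, and let go. Leave the other parts and tools on the bench where they lie.

Things in the scene. Friction and masses are not known exactly. Their poses are not given: they have to be found in the camera images.
- lid_grip (a point): Middle of the orange bar on the loose lid (about 0.2 kg). The bar is 66 mm long (this point's x axis), 14 mm thick (y), 38 mm high (z, up) and stands on a black disc of 110 mm diameter, 8 mm thick; this point is 19 mm above the disc's top face and 43 mm above the lid's lowest point. Grip the bar's two flat sides from above.
- lid: The same lid; origin on its axis at its lowest point, the underside of a spigot of 62 mm diameter that reaches 16 mm below the disc; z up, x along the bar. At the spigot's foot two opposite lugs (14 mm wide, 7 mm thick) stick out along x to 41 mm from the axis. On the housing they are caught, unseen, under a collar. No stop, no click: turned too far they pass the slots.
- collar_top (a point): Centre of the collar's top, 90 mm above the bench (four small brass rest pads), on which the lid's disc rests. Two opposite slots in the collar, 20 mm wide, let the lugs pass; they lie at an unknown angle, 25 to 80 degrees anticlockwise (from above) of the lid's start. A lug passes within about 4 degrees of the right angle. Caught, the lid turns freely with 2 mm of play up and sideways; raised 18 mm it is off.
- housing: Grey filter housing, bolted down: round foot of 128 mm diameter, bowl of 96 mm, aluminium collar of 106 mm on top, which does not turn. Origin at the centre of its underside, z up; two brass port plugs stick out along its y axis to 64 mm at 46 mm height. The hidden slots cannot be told from its axes.
- tray: Round steel drip tray, fixed, 150 mm across at the rim and 12 mm high, with a dark rubber lining; origin at the centre of its underside, z up.
- tray_in (a point): Centre of the tray's inner floor, 3 mm above the bench; the flat floor is 136 mm in diameter.
- screwdriver: Screwdriver with a red handle, 171 mm long and 28 mm high, lying loose on the bench between housing and tray; origin at the middle of its underside. To be left alone.
- piston: Grey metal piston, 66 mm diameter, 58 mm high, standing loose; origin at the centre of its underside. To be left alone.
- grease_tin: Small yellow and black tin, 68 mm diameter, 60 mm high, standing loose; origin at the centre of its underside. To be left alone.
- injector: Metal fuel injector body, 62 x 123 x 23 mm, lying loose; origin at the middle of its underside. To be left alone.
- wood_block: Softwood block, 45 x 120 x 38 mm, lying loose; origin at the centre of its underside. To be left alone.

How it is judged (in metres and radians):
On the way:
1. the lid is lifted straight off: level, above the housing and clear of its collar (z of lid_grip in the frame of housing above 0.135 m and horizontal distance between lid_grip and housing below 0.03 m and angle between lid_grip's own z axis and vertical below 0.35 rad), for 0.05 s.
At the end, for the whole second after the job is handed in: The lid stands at rest on the floor of the drip tray on its spigot, bar up (within 6 degrees of level), its axis within 32 mm of the tray's centre (horizontal distance between lid_grip and tray_in below 0.032 m and z of lid_grip in the frame of tray_in between 0.038 and 0.048 m and z of lid in the frame of tray_in below 0.006 m and angle between lid_grip's own z axis and vertical below 0.1 rad and linear speed of lid below 0.02 m/s); the robot touches nothing.
It fails at once if the lid is forced: it presses or pulls on the housing with more than 80 N (contact force between lid and housing above 80 N).
It fails at once if the lid is dropped or slammed into the tray (more than 80 N) (contact force between lid and tray above 80 N).
It fails at once if another part or tool on the bench is pushed more than 30 mm (distance of any of screwdriver, piston, grease_tin, injector, wood_block from where it was at the start of the episode above 0.03 m).
It also fails if it takes over 51 s, if anything falls off the work surface, if the arm or the gripper's body presses on something with over 40 N, if the wrist force passes 120 N, or if a joint passes its speed limit or range.

## Working session

There is one attempt and no reset: what is moved stays moved. The work goes in short steps, Python scripts to look and compute and a shell command to move; the robot and the scene stay as the last step left them, time stands still between calls to the robot, and variables do not carry over. Pictures are saved under pics/ and viewed, and the job is handed in when it is done.

```bash
ls; mkdir -p pics
python3 - <<'E'
from workcell import get_obs, eyes, manip
import cv2
print(get_obs(), manip.hold_point_z)
for n in ("scene","top"):
    f=eyes.grab_frame(n); cv2.imwrite(f"pics/{n}0.png",f["pixels"][:,:,::-1]); print(n,f["fx"],f["cx"],f["cy"],f["T"])
E
```

```text
pics
{'time': 0.0, 'joint_pos': array([68.03953668, 35.2902157 , -0.72407569, 81.63950021,  0.4636465 ,
       63.21874651, -2.31653667]), 'qd': array([ 0.01714156, -0.01314107, -0.0081382 ,  0.10055114, -0.0976152 ,
       -0.04771941,  0.01132596]), 'effort': array([-3.18275156e-06, -4.58930790e+01,  2.09094691e-01, -1.65742314e+01,
       -6.11063233e-02,  2.04748136e-02,  2.31668164e-04]), 'eef_pos': array([ 0.22676915, -0.60832782,  0.2174807 ]), 'tcp_rot': array([-1.79854390e+02,  9.61768907e-04,  2.04449283e+01]), 'wrist_force': array([-0.04541497,  0.1734049 , -0.63081263]), 'moment': array([ 0.04009682, -0.0486018 , -0.01426624]), 'width': 1.0009465419501378} 0.0188
scene 502.27511491933046 278.87568670376675 216.80967002946497 [[-0.80193249 -0.37177573  0.46763992 -0.08696287]
 [-0.59741314  0.50081757 -0.62632204  0.80498274]
 [-0.00135096 -0.78164223 -0.62372558  0.95427564]
 [ 0.          0.          0.          1.        ]]
top 437.89474541909647 288.87346907444595 204.5337225880244 [[ 0.01631196 -0.9868572   0.16076936  0.4062395 ]
 [-0.99979739 -0.01420191  0.01426514 -0.05617181]
 [-0.01179443 -0.16096948 -0.98688891  1.04492749]
 [ 0.          0.          0.          1.        ]]
```

View pics/scene0.png

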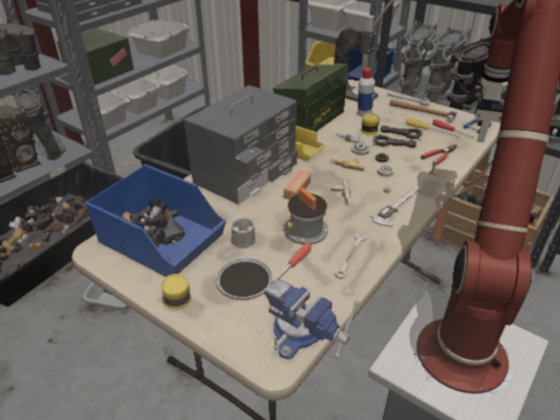

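View pics/top0.png

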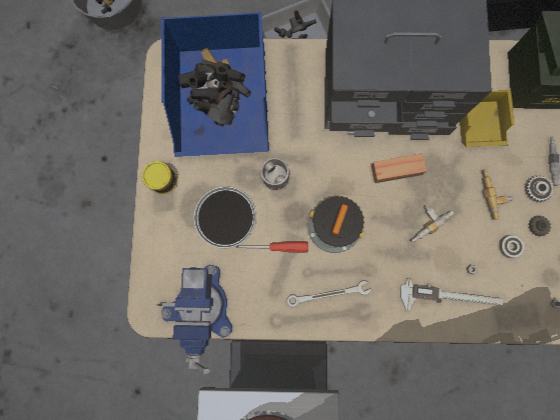

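The top view shows the lid at about (336,221) with its orange bar at (341,220), the tray at (225,216), and the screwdriver between them at (240-308,247). I measure these next.

```bash
cat > h.py <<'E'
import numpy as np, cv2
from workcell import get_obs, eyes
def ray(f,u,v,z):
    d=f["T"][:3,:3]@np.array([(u-f["cx"])/f["fx"],(v-f["cy"])/f["fy"],1]);o=f["T"][:3,3]
    return o+d*(z-o[2])/d[2]
def tri(f1,p1,f2,p2):
    A=[];b=[]
    for f,p in((f1,p1),(f2,p2)):
        d=f["T"][:3,:3]@np.array([(p[0]-f["cx"])/f["fx"],(p[1]-f["cy"])/f["fy"],1]);d/=np.linalg.norm(d)
        P=np.eye(3)-np.outer(d,d);A.append(P);b.append(P@f["T"][:3,3])
    return np.linalg.lstsq(np.vstack(A),np.hstack(b),rcond=None)[0]
def orange(f,box):
    hsv=cv2.cvtColor(f["pixels"],cv2.COLOR_RGB2HSV)
    m=cv2.inRange(hsv,(5,170,110),(20,255,255));k=np.zeros_like(m);x0,y0,x1,y1=box;k[y0:y1,x0:x1]=m[y0:y1,x0:x1]
    c=max(cv2.findContours(k,cv2.RETR_EXTERNAL,cv2.CHAIN_APPROX_NONE)[0],key=cv2.contourArea)
    return c
E
python3 - <<'E'
from h import *
t=eyes.grab_frame("top");s=eyes.grab_frame("scene")
c=orange(t,(300,190,370,260)); r=cv2.minAreaRect(c); print(r,cv2.contourArea(c))
B=np.array([ray(t,*p,0.136) for p in cv2.boxPoints(r)]);print(B.round(4), B.mean(0))
for i in range(4):
    d=B[(i+1)%4]-B[i];print(np.linalg.norm(d),np.degrees(np.arctan2(d[1],d[0])))
c2=orange(s,(280,180,330,220));r2=cv2.minAreaRect(c2);print(r2)
g=cv2.cvtColor(t["pixels"],cv2.COLOR_RGB2GRAY)
# tray: dark lining & lid disc contours
for name,(x0,y0,x1,y1),z in(("tray",(185,180,265,250),0.006),("disc",(300,185,375,255),0.098)):
    k=np.zeros_like(g);k[y0:y1,x0:x1]=(g[y0:y1,x0:x1]<62)*255
    k=cv2.morphologyEx(k,cv2.MORPH_OPEN,np.ones((3,3)))
    c=max(cv2.findContours(k,cv2.RETR_EXTERNAL,cv2.CHAIN_APPROX_NONE)[0],key=cv2.contourArea)
    h=cv2.convexHull(c);P=np.array([ray(t,*p[0],z)[:2] for p in h]);e=cv2.fitEllipse(P.astype(np.float32)*1000)
    print(name,e)
ims=[]
for f,b in((t,(290,175,380,265)),(s,(270,165,340,250)),(t,(180,175,270,265))):
    x0,y0,x1,y1=b;ims.append(cv2.resize(f["pixels"][y0:y1,x0:x1,::-1],(266,266),interpolation=cv2.INTER_CUBIC))
cv2.imwrite("pics/crop1.png",np.hstack(ims))
print(get_obs()["time"])
E
```

```text
((339.6448059082031, 218.69456481933594), (6.121322154998779, 30.068471908569336), 19.653823852539062) 148.5
[[ 0.4981 -0.133   0.136 ]
 [ 0.5581 -0.1542  0.136 ]
 [ 0.5539 -0.1663  0.136 ]
 [ 0.494  -0.145   0.136 ]] [ 0.5260152  -0.14964898  0.136     ]
0.06363211085062928 -19.448923916890358
0.012781469021193159 -109.21972349823534
0.06357466451149676 160.43418490865633
0.012652132915229127 71.04337253177725
((307.45123291015625, 194.06097412109375), (16.398244857788086, 2.967301607131958), 38.65980529785156)
tray ((543.285888671875, 111.47791290283203), (127.2000503540039, 128.488037109375), 104.7256851196289)Traceback (most recent call last):
  File "<stdin>", line 14, in <module>
cv2.error: OpenCV(4.12.0) /io/opencv/modules/imgproc/src/shapedescr.cpp:361: error: (-201:Incorrect size of input array) There should be at least 5 points to fit the ellipse in function 'fitEllipseNoDirect'
```

Run:
```python
from h import *
t=eyes.grab_frame("top");s=eyes.grab_frame("scene")
g=cv2.cvtColor(t["pixels"],cv2.COLOR_RGB2GRAY)
for th in (60,75,85):
    x0,y0,x1,y1=300,185,375,255
    k=np.zeros_like(g);k[y0:y1,x0:x1]=(g[y0:y1,x0:x1]<th)*255
    c=max(cv2.findContours(k,cv2.RETR_EXTERNAL,cv2.CHAIN_APPROX_NONE)[0],key=cv2.contourArea)
    h=cv2.convexHull(c);P=np.array([ray(t,*p[0],.098)[:2] for p in h]);print(th,cv2.minEnclosingCircle((P*1000).astype(np.float32)))
c2=orange(s,(280,180,330,220))
# bar centre projection in scene
for p in([0.526,-0.150,0.136],[0.526,-0.150,0.117]):
    q=np.linalg.inv(s["T"])@np.r_[p,1];print("proj",q[0]/q[2]*s["fx"]+s["cx"],q[1]/q[2]*s["fy"]+s["cy"])
ims=[]
for f,b in((t,(290,175,380,265)),(s,(270,165,340,250)),(t,(180,175,270,265))):
    x0,y0,x1,y1=b;ims.append(cv2.resize(f["pixels"][y0:y1,x0:x1,::-1],(266,266),interpolation=cv2.INTER_CUBIC))
cv2.imwrite("pics/crop1.png",np.hstack(ims))
print(get_obs()["time"])
```

```text
60 ((531.2640991210938, -143.45538330078125), 29.6660213470459)
75 ((525.7687377929688, -148.5569305419922), 56.0924072265625)
85 ((526.4198608398438, -148.2375946044922), 56.743370056152344)
proj 307.7020024623298 192.84779820340222
proj 307.4683696611005 198.3512384877141
0.3
```

View pics/crop1.png

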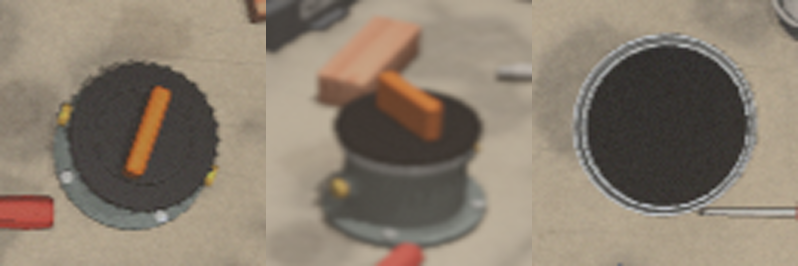

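The crops show the bar centred on the lid at (0.526, -0.149), with its long axis at -19.5°. The sizes match: 64 x 13 mm for the bar and 112 mm for the disc. I move above it.

```bash
python3 -m crank '[[0.03,0.046,0.005,-8],[0.03,0.046,0,-8],[0.03,0.046,0,-8],[0.03,0.046,0,-8],[0.03,0.046,0,-8]]' -1
```

```text
time: 0.92
eef_pos: [0.3759, -0.3766, 0.2226]
tcp_rot: [180.0, 0.0, -21.5]
wrist_force: [0.8, -0.1, 0.2]
width: 1.001
```

```bash
python3 -m crank '[[0.036,0.05,0,2],[0.036,0.05,0,0],[0.036,0.05,0,0],[0.03,0.05,0,0],[0.012,0.027,0,0]]'
python3 - <<'E'
from h import *
f=eyes.grab_frame("wrist");cv2.imwrite("pics/w1.png",f["pixels"][:,:,::-1])
c=orange(f,(0,0,560,420));r=cv2.minAreaRect(c);print(r)
B=np.array([ray(f,*p,0.136) for p in cv2.boxPoints(r)]);print(B.round(4),B.mean(0))
print(get_obs()["joint_pos"].round(1),get_obs()["eef_pos"],get_obs()["tcp_rot"])
E
```

```text
time: 1.55
eef_pos: [0.5306, -0.1409, 0.2236]
tcp_rot: [-180.0, -0.2, -19.3]
wrist_force: [0.1, -0.8, -0.2]
width: 1.002
((285.5, 215.0), (72.0, 15.0), 90.0)
[[ 0.5633 -0.1519  0.136 ]
 [ 0.5592 -0.1637  0.136 ]
 [ 0.4979 -0.1432  0.136 ]
 [ 0.5023 -0.1306  0.136 ]] [ 0.53065919 -0.14736263  0.136     ]
[  8.3  25.9   5.8  98.4  -3.3  55.6 -93.5] [ 0.53211122 -0.13645634  0.2235011 ] [-179.77995649   -0.19033768  -18.94486771]
```

View pics/w1.png

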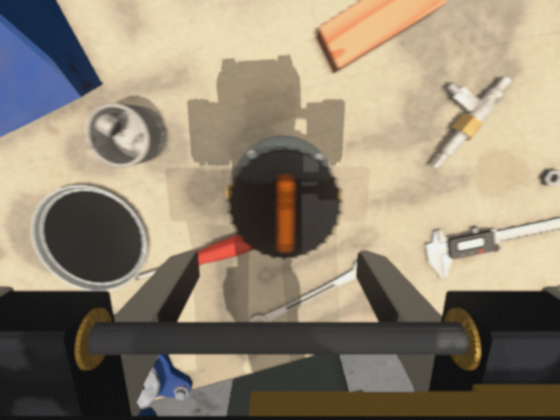

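The wrist view shows the bar upright at (285,175-252), aligned with the tool. The arm was still settling when it was taken, so I centre, descend partway and look again.

```bash
python3 -m crank '[[-0.004,-0.012,-0.02,0],[0,0,-0.02,0],[0,0,0,0],[0,0,0,0],[0,0,0,0]]'
python3 - <<'E'
from h import *
f=eyes.grab_frame("wrist");cv2.imwrite("pics/w2.png",f["pixels"][:,:,::-1])
hsv=cv2.cvtColor(f["pixels"],cv2.COLOR_RGB2HSV)
print(get_obs()["eef_pos"],get_obs()["tcp_rot"], f["T"][:3,3],f["T"][:3,2])
c=orange(f,(200,120,360,320));r=cv2.minAreaRect(c);print(r)
B=np.array([ray(f,*p,0.136) for p in cv2.boxPoints(r)]);print(B.round(4),B.mean(0))
b=f["pixels"][130:310,190:380,::-1];cv2.imwrite("pics/w2c.png",cv2.resize(b,None,fx=3,fy=3))
E
```

```text
time: 2.22
eef_pos: [0.5294, -0.1482, 0.1845]
tcp_rot: [-179.8, -0.4, -18.7]
wrist_force: [0.0, 0.1, 0.7]
width: 0.998
[ 0.52955603 -0.14832279  0.18464114] [-179.76885759   -0.43287951  -18.7538987 ] [ 0.60489496 -0.17383851  0.35134981] [-0.26745527  0.09532955 -0.95884303]
((280.5, 232.0), (82.0, 17.0), 90.0)
[[ 0.5624 -0.1543  0.136 ]
 [ 0.5585 -0.1657  0.136 ]
 [ 0.4973 -0.1457  0.136 ]
 [ 0.5015 -0.1333  0.136 ]] [ 0.52991479 -0.14976477  0.136     ]
```

View pics/w2c.png

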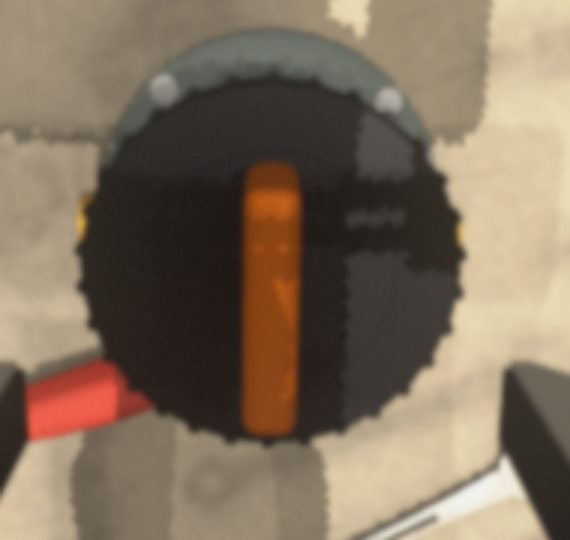

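Run:
```python
from h import *
f=eyes.grab_frame("wrist")
P=lambda u,v,z:ray(f,190+u/3,130+v/3,z).round(4)
for z,pts in((.098,[(272,72),(272,443),(80,260),(465,260)]),(.136,[(272,190),(270,435),(245,310),(300,310)])):
    q=[P(*p,z) for p in pts];print(q,(q[0]+q[1])/2,(q[2]+q[3])/2, np.linalg.norm(q[0]-q[1]),np.linalg.norm(q[2]-q[3]))
```

```text
[array([ 0.5816, -0.1675,  0.098 ]), array([ 0.4764, -0.1322,  0.098 ]), array([ 0.5489, -0.0987,  0.098 ]), array([ 0.5138, -0.2028,  0.098 ])] [ 0.529   -0.14985  0.098  ] [ 0.53135 -0.15075  0.098  ] 0.11096454388677494 0.10985818130662825
[array([ 0.5589, -0.1597,  0.136 ]), array([ 0.498 , -0.1387,  0.136 ]), array([ 0.5323, -0.1437,  0.136 ]), array([ 0.528 , -0.1566,  0.136 ])] [ 0.52845 -0.1492   0.136  ] [ 0.53015 -0.15015  0.136  ] 0.06441901893074742 0.013597793938724017
```

Wrist and top views agree on the axis to about 2.5 mm. The axis is near (0.528, -0.149). I descend to TCP z ≈ 0.106 and grip.

```bash
python3 -m crank '[[-0.0015,-0.001,-0.03,-0.5],[0,0,-0.025,0],[0,0,-0.015,0],[0,0,-0.005,0],[0,0,0,0]]'
```

```text
time: 2.95
eef_pos: [0.5306, -0.1501, 0.1106]
tcp_rot: [-179.7, -0.9, -19.3]
wrist_force: [-0.6, -0.2, 0.3]
width: 1.001
```

```bash
python3 -m crank '[[-0.0025,0.001,-0.004,0],[0,0,0,0],[0,0,0,0],[0,0,0,0],[0,0,0,0]]' && python3 -m crank '[[0,0,0,0],[0,0,0,0],[0,0,0,0],[0,0,0,0],[0,0,0,0]]' 1
```

```text
time: 3.58
eef_pos: [0.5294, -0.1493, 0.1084]
tcp_rot: [-179.7, -1.1, -19.3]
wrist_force: [0.1, 0.1, -0.4]
width: 1.0
time: 4.2
eef_pos: [0.5295, -0.1493, 0.1084]
tcp_rot: [-179.7, -1.1, -19.3]
wrist_force: [-0.0, -0.1, 0.3]
width: 0.511
```

```bash
python3 -m crank '[[0,0,0,0],[0,0,0,0],[0,0,0,0],[0,0,0,0],[0,0,0,0]]'; python3 -m crank '[[0,0,0,0],[0,0,0,0],[0,0,0,0],[0,0,0,0],[0,0,0,0]]'
```

```text
time: 4.82
eef_pos: [0.5293, -0.1495, 0.1085]
tcp_rot: [-179.7, -1.1, -19.3]
wrist_force: [0.3, -0.2, -0.5]
width: 0.146
time: 5.45
eef_pos: [0.5294, -0.1495, 0.1085]
tcp_rot: [-179.7, -1.1, -19.3]
wrist_force: [-0.1, -0.4, 0.3]
width: 0.149
```

Gripped: 0.149 of 93 mm is 14 mm. I make a first small lift to learn how stiff the arm is.

```bash
python3 -m crank '[[0,0,0.001,0],[0,0,0,0],[0,0,0,0],[0,0,0,0],[0,0,0,0]]'; python3 -m crank '[[0,0,0.001,5],[0,0,0,5],[0,0,0,5],[0,0,0,0],[0,0,0,0]]'
```

```text
time: 6.08
eef_pos: [0.5288, -0.1492, 0.1088]
tcp_rot: [-179.7, -1.0, -19.3]
wrist_force: [-0.2, 0.1, -1.4]
width: 0.151
time: 6.7
eef_pos: [0.5289, -0.149, 0.1096]
tcp_rot: [-179.7, -1.0, -3.9]
wrist_force: [0.0, -0.6, -2.1]
width: 0.15
```

```bash
python3 -m crank '[[0,0,0,4],[0,0,0,3],[0,0,0,0],[0,0,0.0015,0],[0,0,0,0]]'; python3 -m crank '[[0,0,0.001,0],[0,0,0,0],[0,0,0.001,0],[0,0,0,0],[0,0,0,0]]'
```

```text
time: 7.32
eef_pos: [0.5288, -0.1487, 0.1103]
tcp_rot: [-179.7, -1.0, 3.0]
wrist_force: [-0.6, -0.5, -2.4]
width: 0.148
time: 7.95
eef_pos: [0.5287, -0.1486, 0.1105]
tcp_rot: [-179.7, -0.9, 3.0]
wrist_force: [0.8, 0.2, -8.7]
width: 0.147
```

```bash
python3 -m crank '[[0,0,-0.0005,3],[0,0,0,1],[0,0,0.001,0],[0,0,0.001,0],[0,0,0,0]]'; python3 -m crank '[[0,0,-0.0005,4],[0,0,0,0.5],[0,0,0.001,0],[0,0,0.001,0],[0,0,0,0]]'
```

```text
time: 8.57
eef_pos: [0.5284, -0.1479, 0.1105]
tcp_rot: [-179.6, -0.9, 6.9]
wrist_force: [2.4, -0.4, -10.0]
width: 0.149
time: 9.2
eef_pos: [0.5282, -0.1476, 0.1105]
tcp_rot: [-179.5, -0.8, 11.3]
wrist_force: [2.6, -0.3, -10.8]
width: 0.149
```

```bash
python3 -m crank '[[0.0005,-0.0005,-0.0005,4],[0,0,0,0.5],[0,0,0.001,0],[0,0,0.001,0],[0,0,0,0]]'; python3 -m crank '[[0.0005,-0.0005,-0.0005,4],[0,0,0,0.5],[0,0,0.001,0],[0,0,0.001,0],[0,0,0,0]]'
```

```text
time: 9.82
eef_pos: [0.5281, -0.1476, 0.1106]
tcp_rot: [-179.5, -0.8, 15.6]
wrist_force: [3.2, -0.9, -11.6]
width: 0.146
time: 10.45
eef_pos: [0.5279, -0.1477, 0.1108]
tcp_rot: [-179.4, -0.7, 20.1]
wrist_force: [4.2, -0.1, -15.4]
width: 0.144
```

```bash
python3 -m crank '[[0,-0.0005,-0.0005,4],[0,0,0,0.5],[0,0,0.001,0],[0,0,0.001,0],[0,0,0,0]]'
```

```text
time: 11.08
eef_pos: [0.526, -0.1484, 0.1128]
tcp_rot: [-179.3, -0.4, 24.4]
wrist_force: [2.8, 0.4, -15.6]
width: 0.151
```

z rose 2 mm at yaw 24.4, so a slot edge is near. I turn slightly on and then test the pull.

```bash
python3 -m crank '[[0.0005,0,-0.0005,1.5],[0,0,0,0],[0,0,0.001,0],[0,0,0.001,0],[0,0,0,0]]'
```

```text
time: 11.7
eef_pos: [0.5252, -0.1489, 0.1137]
tcp_rot: [-179.2, -0.3, 26.0]
wrist_force: [1.1, -0.4, -16.3]
width: 0.151
```

```bash
python3 -m crank '[[0,0,-0.0005,2],[0,0,0,0],[0,0,0.0005,0],[0,0,0.0005,0],[0,0,0,0]]'
python3 - <<'E'
from h import *
s=eyes.grab_frame("scene");w=eyes.grab_frame("wrist")
a=cv2.resize(s["pixels"][150:260,250:370,::-1],(400,367),interpolation=cv2.INTER_CUBIC)
b=cv2.resize(w["pixels"][90:310,170:410,::-1],(400,367),interpolation=cv2.INTER_CUBIC)
cv2.imwrite("pics/p3.png",np.hstack([a,b]));print(get_obs()["moment"])
E
```

```text
time: 12.32
eef_pos: [0.5266, -0.1504, 0.1201]
tcp_rot: [-179.6, -0.4, 28.2]
wrist_force: [-1.1, -1.6, -1.2]
width: 0.151
[-0.17520694  0.24678549  0.00919001]
```

View pics/p3.png

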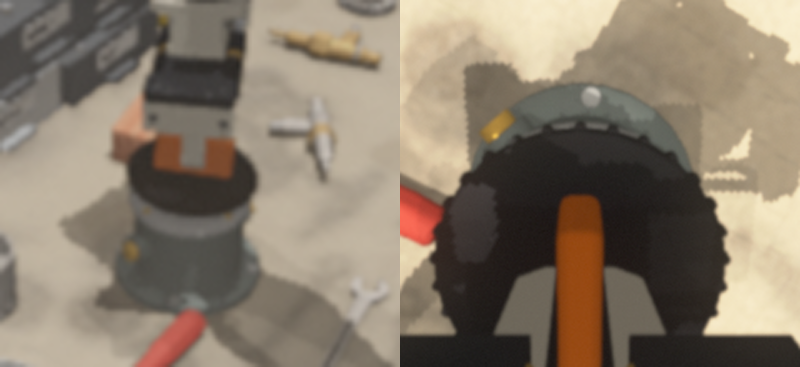

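Released: z jumped to 0.120, the force fell to about the lid's weight, and the picture shows the disc clear of the rest pads. I lift straight and gently.

```bash
python3 -m crank '[[0,0,0.002,0],[0,0,0.002,0],[0,0,0.002,0],[0,0,0.002,0],[0,0,0.002,0]]'; python3 -m crank '[[0,0,0.003,0],[0,0,0.003,0],[0,0,0.003,0],[0,0,0.003,0],[0,0,0.003,0]]'
```

```text
time: 13.05
eef_pos: [0.5288, -0.1494, 0.1313]
tcp_rot: [-179.6, -0.6, 28.3]
wrist_force: [0.5, 0.3, -1.1]
width: 0.148
time: 13.68
eef_pos: [0.5288, -0.1494, 0.1473]
tcp_rot: [-179.7, -0.6, 28.3]
wrist_force: [-0.6, 0.5, -2.3]
width: 0.145
```

The lid is off. I raise it and carry it to the tray at (0.543, 0.111), turning back to yaw ≈ 0 to keep the gripper clear of the bin.

```bash
python3 -m crank '[[0,0,0.015,0],[0,0,0.02,0],[0,0,0.02,0],[0,0,0.01,0],[0,0,0,0]]';python3 -m crank '[[0,0.02,0,-4],[0,0.035,0,-4],[0.002,0.04,0,-4],[0.003,0.04,0,-4],[0.003,0.04,0,-4]]'
```

```text
time: 14.3
eef_pos: [0.5291, -0.1494, 0.2176]
tcp_rot: [-179.8, -0.8, 28.3]
wrist_force: [0.1, 0.6, -0.3]
width: 0.151
time: 14.92
eef_pos: [0.5342, 0.0249, 0.2141]
tcp_rot: [-179.8, -0.3, 7.0]
wrist_force: [1.2, -0.2, -2.5]
width: 0.148
```

```bash
python3 -m crank '[[0.002,0.035,0,-4],[0.002,0.025,0,-4],[0,0.015,0,0],[0,0.005,0,0],[0,0,0,0]]'
python3 - <<'E'
from h import *
s=eyes.grab_frame("scene");t=eyes.grab_frame("top")
cv2.imwrite("pics/s4.png",np.hstack([cv2.resize(s["pixels"][120:340,150:370,::-1],(400,400)),cv2.resize(t["pixels"][120:320,130:330,::-1],(400,400))]))
g=cv2.cvtColor(t["pixels"],cv2.COLOR_RGB2GRAY)
w=eyes.grab_frame("wrist");cv2.imwrite("pics/w4.png",w["pixels"][:,:,::-1])
E
```

```text
time: 15.55
eef_pos: [0.5357, 0.1104, 0.211]
tcp_rot: [-179.8, 0.1, -0.8]
wrist_force: [-0.2, 0.0, -3.9]
width: 0.15
```

View pics/s4.png

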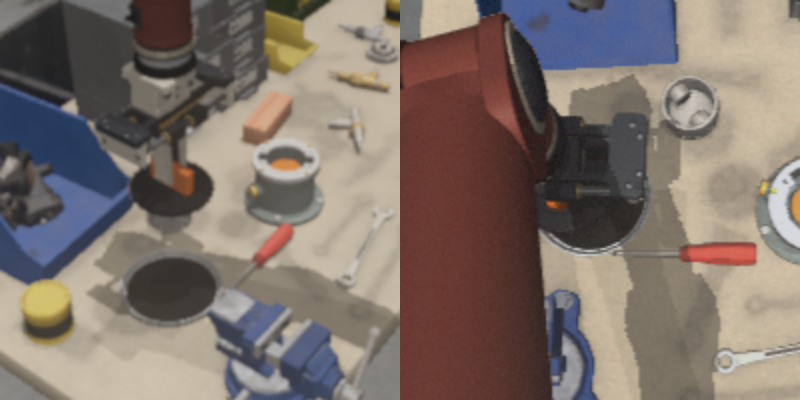

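View pics/w4.png

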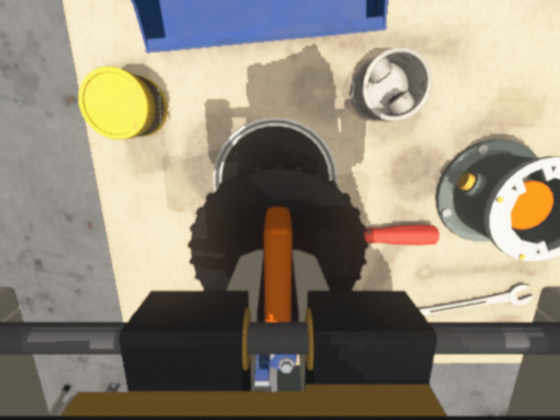

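The lid is held level above the tray. A scene-view cross-check of the tray centre follows.

Run:
```python
from h import *
s=eyes.grab_frame("scene");g=cv2.cvtColor(s["pixels"],cv2.COLOR_RGB2GRAY)
k=np.zeros_like(g);k[255:310,210:280]=(g[255:310,210:280]<62)*255
c=max(cv2.findContours(k,cv2.RETR_EXTERNAL,cv2.CHAIN_APPROX_NONE)[0],key=cv2.contourArea)
P=np.array([ray(s,*p[0],.008)[:2] for p in cv2.convexHull(c)])*1000
print(cv2.fitEllipse(P.astype(np.float32)),cv2.minEnclosingCircle(P.astype(np.float32)))
```

```text
((542.5147094726562, 115.00942993164062), (117.8816146850586, 123.75253295898438), 128.95130920410156) ((541.7473754882812, 116.10234069824219), 61.93461227416992)
```

Both views agree within 4 mm. I lower it.

```bash
python3 -m crank '[[0.004,0.001,-0.025,0],[0.003,0,-0.03,0],[0,0,-0.03,0],[0,0,-0.02,0],[0,0,0,0]]';  python3 -m crank '[[0,0,-0.012,0],[0,0,-0.01,0],[0,0,-0.006,0],[0,0,-0.003,0],[0,0,0,0]]'
```

```text
time: 16.38
eef_pos: [0.5453, 0.1061, 0.1051]
tcp_rot: [-179.8, -0.3, -1.3]
wrist_force: [-0.0, 0.4, -1.9]
width: 0.15
time: 17.0
eef_pos: [0.5475, 0.1058, 0.0746]
tcp_rot: [-179.8, -0.6, -1.4]
wrist_force: [-0.1, -0.7, -1.1]
width: 0.152
```

```bash
python3 -m crank '[[-0.004,0.006,-0.008,0],[0,0,-0.007,0],[0,0,-0.005,0],[0,0,-0.002,0],[0,0,0,0]]'
```

```text
time: 17.62
eef_pos: [0.5434, 0.1126, 0.0513]
tcp_rot: [-179.8, -0.6, -1.3]
wrist_force: [0.1, 0.3, -2.0]
width: 0.15
```

```bash
python3 -m crank '[[0,0,-0.004,0],[0,0,-0.003,0],[0,0,-0.002,0],[0,0,-0.001,0],[0,0,0,0]]'; python3 -m crank '[[0,0,-0.0015,0],[0,0,-0.001,0],[0,0,0,0],[0,0,0,0],[0,0,0,0]]'
```

```text
time: 18.25
eef_pos: [0.5438, 0.1124, 0.0409]
tcp_rot: [-179.8, -0.6, -1.4]
wrist_force: [-0.4, -0.1, -1.4]
width: 0.148
time: 18.88
eef_pos: [0.5443, 0.1125, 0.04]
tcp_rot: [-179.8, -0.7, -1.4]
wrist_force: [0.1, 0.2, -0.2]
width: 0.149
```

```bash
python3 -m crank '[[0,0,-0.001,0],[0,0,-0.001,0],[0,0,0,0],[0,0,0,0],[0,0,0,0]]'
```

```text
time: 19.5
eef_pos: [0.5444, 0.1125, 0.0399]
tcp_rot: [-179.8, -0.7, -1.4]
wrist_force: [-0.4, -0.3, 1.6]
width: 0.145
```

It is seated with about 3 N. I release and retreat.

```bash
python3 -m crank '[[0,0,0,0],[0,0,0,0],[0,0,0,0],[0,0,0,0],[0,0,0,0]]' -0.2;python3 -m crank '[[0,0,0,0],[0,0,0,0],[0,0,0,0],[0,0,0,0],[0,0,0,0]]'; python3 -m crank '[[0,0,0.005,0],[0,0,0.01,0],[0,0,0.02,0],[0,0,0.03,0],[0,0,0.03,0]]'
```

```text
time: 20.12
eef_pos: [0.5453, 0.1128, 0.0396]
tcp_rot: [-179.7, -0.8, -1.4]
wrist_force: [1.2, 0.3, 0.7]
width: 0.587
time: 20.75
eef_pos: [0.5453, 0.1128, 0.0396]
tcp_rot: [-179.7, -0.8, -1.4]
wrist_force: [0.6, -0.2, 0.6]
width: 0.599
time: 21.38
eef_pos: [0.5437, 0.1124, 0.1374]
tcp_rot: [-179.8, -0.6, -1.4]
wrist_force: [0.7, -0.2, -0.0]
width: 0.603
```

```bash
python3 -m crank '[[0,-0.02,0.04,0],[0,-0.04,0.03,0],[0,-0.05,0,0],[0,-0.05,0,0],[0,-0.05,0,0]]'; python3 -m crank '[[0,-0.05,0,0],[0,-0.05,0,0],[0,-0.03,0,0],[0,0,0,0],[0,0,0,0]]'
python3 - <<'E'
from h import *
s=eyes.grab_frame("scene");t=eyes.grab_frame("top")
cv2.imwrite("pics/s5.png",np.hstack([cv2.resize(s["pixels"][120:340,150:370,::-1],(400,400)),cv2.resize(t["pixels"][120:320,130:330,::-1],(400,400))]))
c=orange(t,(180,170,270,260));r=cv2.minAreaRect(c)
B=np.array([ray(t,*p,0.065) for p in cv2.boxPoints(r)]);print(r,B.round(4),B.mean(0))
E
```

```text
time: 22.0
eef_pos: [0.5455, -0.0965, 0.218]
tcp_rot: [-179.6, -1.4, -0.6]
wrist_force: [0.6, 0.2, 0.3]
width: 0.597
time: 22.62
eef_pos: [0.5436, -0.2344, 0.2218]
tcp_rot: [-179.7, -1.6, -1.0]
wrist_force: [-0.5, 0.9, -0.4]
width: 0.597
((221.30088806152344, 212.9867401123047), (6.186266899108887, 28.137537002563477), 3.814074993133545) [[0.5127 0.1185 0.065 ]
 [0.5769 0.117  0.065 ]
 [0.5762 0.1028 0.065 ]
 [0.512  0.1045 0.065 ]] [0.54444667 0.11069264 0.065     ]
```

View pics/s5.png

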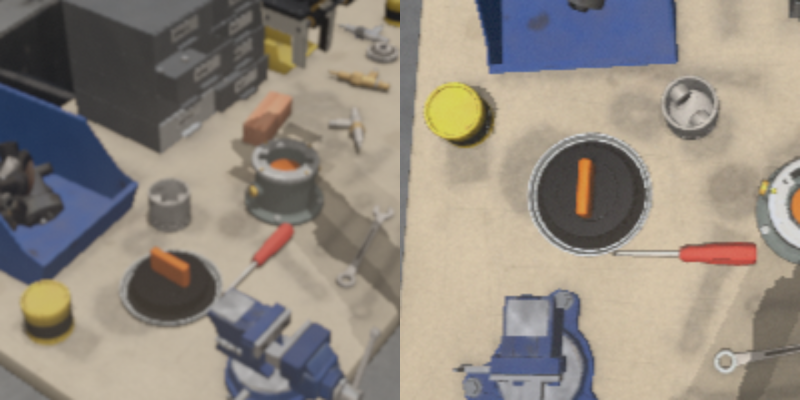

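The lid stands flat in the tray with the bar up. Its centre is at (0.544, 0.111), 1-2 mm from the tray centre, and the other parts look unmoved. I hand in.

```bash
python3 -c "
from workcell import ticket
print(ticket.job_done())"
```

```text
the job is handed in; nothing more can be done
None
```

The lid is off the housing and standing flat in the drip tray, bar up. I handed the job in at about 22.7 s; no verdict was reported.

- **Opening:** I gripped the bar and turned the lid anticlockwise in steps of about 4°, with a light upward pull of roughly 7–14 N. The lugs came free about 47° from the start, where the pull fell back to about the lid's weight. Then I lifted the lid straight off.
- **Placing:** I lowered the lid until it touched the tray with about 3–4 N, let go and backed the arm away.
- **Last checks:** In the top view the lid's centre is at (0.544, 0.111), 1–2 mm from my first measurement of the tray centre. The lid looks level, the gripper was clear of everything, and the screwdriver, piston, tin and block look unmoved; I did not re-measure any of them. The injector I did not check specifically.
- **Disagreements:**
  - The scene camera put the tray centre about 4 mm further in y than the top camera.
  - The wrist and top cameras differed by about 2.5 mm on the lid's axis.
  - The tool sat about 2 mm higher than expected when the lid touched down, so the bar probably slipped slightly in the jaws during the pull.

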